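# Park the sander and put its flat battery on charge

### The arm

A 7-joint arm with a two-finger parallel gripper is mounted at the origin on the work surface. World frame = base frame: x ahead of the robot, y to its left, z up, the work surface at z = 0. Lengths are in m, angles in rad, forces in N, time in s.
With the tool pointing down it reaches from about 0.425 to 0.875 m from the base axis. Payload 4.7 kg.
Tool frame: the origin (TCP) lies at the very end of the fingers, on their centre line; the grasp point (between the pads) lies 19 mm behind it (ctrl.grasp_offset is the distance from the TCP to the grasp point, in m); z points along the fingers, y is the direction in which the jaws open and shut (so a half turn about z gives the same grasp; the last joint's range is limited). The gripper opens to 87 mm and grips with 3 to 60 N. Pads are 19 mm wide; open, the fingers measure 117 mm over their backs; the gripper's body (75 mm by 190 mm) begins 51 mm behind the grasp point.
Start: joints at [-1.241, 0.321, -0.07, 1.45, 0.023, 1.371, -0.057], TCP at [0.202, 0.618, 0.223] pointing down, gripper open.
Joint ranges: [-2.86, 2.86], [-0.3, 2.09], [-1.38, 1.24], [0.06, 2.45], [-1.56, 4.7], [0.09, 2.05], [-2.69, 2.69]. Speed limits (rad/s): [2.57, 2.57, 3.14, 3.14, 3.14, 3.14, 3.14].

### API

Orientations are given as a rotation vector (axis times angle).
In Python, from bench import ctrl gives the robot as it stands.
- The arm moves only by the shell command python3 -m creep 'ROWS' [FORCE]. ROWS is JSON, a list that holds one entry, the list of rows, each a list of 7 numbers: the opening, from 0 (shut) to 1 (fully open), then the shift along the tool's x, y, z in mm, then the turn, a rotation vector about the tool's x, y, z in rad. In form: [[[grip, dx, dy, dz, rx, ry, rz], ...]]. A call has 1 to 5 rows; each row is the pose to reach, as a shift and turn from the pose commanded when the call began, along the tool's axes at that moment; what a row does not reach only later rows make up. A row lasts 1/10 s, in which the tool goes at most 50 mm and 8.59 degrees, less where a joint would pass 70% of its speed; a pose out of reach is approached as far as the arm can. A call with a gripper value outside its range is refused whole. The fingers move at their own pace and stop on an object; FORCE is the grip in N (left out, the last holds). Time passes only in rows, so rows that repeat a pose let the fingers close. It gives the time, the measured TCP pose, the force and the opening at its end, in the units of the state.
- ctrl.get_state(): the state, without advancing time (a new reading comes with each control period).
- ctrl.get_image(name): name is "side" or "top" or "wrist"; returns the picture (384x512x3 uint8, red, green, blue); there is no depth.
- ctrl.camera_params(name): a dict with "K" (3x3 intrinsics, pixels), "k1" (the pictures are not rectified: a ray, as slopes to the right and down, at radius r is drawn at 1 + k1 r^2 times it, then the intrinsics apply), "pose" (4x4, takes a point from camera to world coordinates). Camera axes: x right, y down, z forward; pixel columns grow to the right and rows downward; lengths in m; the calibration is good to about 2 mm. A picture is of the moment at which its call begins: read the wrist's pose just before it. camera_params takes no time and is no camera call; for the wrist camera it gives the pose at the moment of the call.
- ctrl.close_job(): hands the job in, once; it reports no verdict.
The state is a dict: "time": time; "joint_positions": joint angles; "qd": joint speeds; "joint_torque": joint torques, N m; "position": TCP position; "tool_rot": TCP orientation; "ft_force": force on the tool from outside, world axes, zero at the start; "torque": the same for the moment, N m; "grip_width": opening from 0.0 (shut) to 1.0 (fully open).
Only numpy, scipy, OpenCV 4.12 (cv2) and the standard library are available. Lean on these libraries where they do the work, as an engineer would, in place of code of your own. Each camera call takes 0.05 s, during which the arm holds its last target. There are 200 camera calls.

### The job

The cordless sander's battery is flat: lay the sander gently home in its bench rest with the battery still in, and let go of it. Then squeeze the two red side buttons of the battery together, draw it straight back out of the sander's tail and set it down gently, right way up, with its wide base over the ring in the middle of the charging pad. Leave the sander lying in its rest and the other things on the bench where they are.

Things in the scene. Friction and masses are not known exactly. Their poses are not given: they have to be found in the camera images.
- sander_grip (a point): Cordless straight sander lying flat: grey, dark waist and tail, 188 mm long, 46 wide and high, 0.4 kg. Point: centre of the waist, 23 mm above the flat underside, near the balance point with battery; grip it here across y. x points to the nose, z up. Along x from here: flat-sided body -56 (tail face) to +57 mm, then neck, clamp ring and drum, to +132. Starts on a 3 mm green mat.
- sander_neck (a point): Middle of the sander's black neck, on its centre line, 69 mm ahead of sander_grip, axes the same. The neck is 30 mm in diameter and 24 mm long; ahead of it is a clamp ring, 42 mm in diameter, 10 mm long.
- pack_base (a point): Battery plugged in the sander's tail. Point: centre of its dark base, 42 (x) x 46 x 46 mm, 23 mm above the flat underside, midway between the red buttons; axes as the sander's. Plugged in it is 77.5 mm behind sander_grip, same height. A stem, 33 wide, 31 high, reaches 35 mm from the base's front into the tail, 1 mm play; clear once drawn back 38 mm. Two catches on it, one per button. 0.2 kg.
- button_left (a joint): Red spring button on the base's +y side, 18 mm long (x), 26 high, centred 1 mm behind pack_base, 5 mm proud: 56 mm over both buttons. Value, pressed inwards: 0 = out, catch locked; 0.005 m = flush with the base; 0.0055 stop. About 1.4 N starts it, 5 N holds it flush; its catch is free from 0.004 m. Springs out when let go. Both must be in for the battery to leave.
- button_right (a joint): The same red button on the battery base's -y side.
- rest_seat (a point): Fixed bench rest: pale board, 155 x 84 mm, 12 thick, with two open-topped steel forks. Point: where sander_grip lies when the sander is home, 57 mm above the bench, level, same axes (x to the nose). Rear saddle at x -44 to -36 mm takes the tail end of the housing, 50 mm wide, flared, tips 58 mm above the bench. Room for fingers between the forks and behind the saddle; the battery overhangs the rear.
- rest_fork (a point): The rest's front fork, 69 mm ahead of rest_seat: where sander_neck lies when home, on the slot's middle line, 57 mm above the bench. Slot 33 mm wide, 14 mm thick along x, flared top, tips 70 mm above the bench. The neck drops in from above; 5 mm play each way along x between body and clamp ring, which stops the sander from following a pull to the rear.
- pad_center (a point): Fixed black induction charging pad, 130 (x) x 100 mm, 16 thick, flat top with a white ring 64 mm across. Point: the ring's centre on the top face. A battery set down there has pack_base 23 mm above it; it may face any way.
- polish_tin: Bystander: dark red round polish tin, 78 mm across, 27 mm high; origin under its centre.
- glue_bottle: Bystander: small white glue bottle with red cap, 42 mm across, 96 mm high; origin under its centre.
- cobbler_hammer: Bystander: hammer lying on the bench, 220 mm long, low (under 40 mm); origin under it.
- shoe_brush: Bystander: wooden shoe brush, 150 x 48 mm, 44 mm high; origin under its centre.
Things that resemble listed ones, but are neither listed nor needed, are in the scene too. Of the things that look like the part that bears sander_grip, take the one that is farthest to the robot's left at the start.

How it is judged:
By the outcome, as a careful person would: the job done as asked, in the order asked, and still so for the second after the job is handed in, with the robot touching nothing.
It also fails if it takes over 59 s, if anything falls off the work surface, if the arm or the gripper's body presses on something with over 40 N, if the wrist force passes 120 N, or if a joint passes its speed limit or range.

## Working session

There is one attempt and no reset: what is moved stays moved. The work goes in short steps, Python scripts to look and compute and a shell command to move; the robot and the scene stay as the last step left them, time stands still between calls to the robot, and variables do not carry over. Pictures are saved under pics/ and viewed, about 8 in all and at most 12, crops included, and the job is handed in when it is done.

```bash
ls; mkdir -p pics; python3 - <<'E'
from bench import ctrl
import cv2,numpy as np
s=ctrl.get_state();print({k:np.round(v,3).tolist() for k,v in s.items()})
for n in("top","side"):
    im=ctrl.get_image(n);cv2.imwrite(f"pics/{n}0.png",im[:,:,::-1])
    p=ctrl.camera_params(n);print(n,np.round(p["K"],1).tolist(),p["k1"],np.round(p["pose"],3).tolist())
p=ctrl.camera_params("wrist");print(np.round(p["K"],1).tolist(),p["k1"],np.round(p["pose"],3).tolist())
E
```

```text
pics
{'time': 0.0, 'joint_positions': [-1.241, 0.322, -0.07, 1.452, 0.023, 1.371, -0.057], 'qd': [-0.001, 0.002, -0.001, -0.0, 0.0, 0.001, 0.001], 'joint_torque': [-0.0, -49.13, -0.404, -31.254, -0.064, 0.043, 0.0], 'position': [0.202, 0.617, 0.221], 'tool_rot': [-0.494, -3.102, 0.003], 'ft_force': [0.25, 1.178, 0.065], 'torque': [0.012, 0.02, 0.058], 'grip_width': 0.999}
top [[486.3, 0.0, 253.1], [0.0, 486.3, 193.9], [0.0, 0.0, 1.0]] -0.19078812073018944 [[0.001, -0.994, 0.113, 0.34], [-1.0, -0.004, -0.021, 0.017], [0.021, -0.113, -0.993, 1.49], [0.0, 0.0, 0.0, 1.0]]
side [[377.4, 0.0, 256.7], [0.0, 377.4, 196.1], [0.0, 0.0, 1.0]] -0.0472692198133071 [[0.781, -0.312, 0.541, 0.061], [-0.624, -0.426, 0.655, -0.581], [0.026, -0.849, -0.527, 0.505], [0.0, 0.0, 0.0, 1.0]]
[[318.5, 0.0, 256.7], [0.0, 318.5, 190.9], [0.0, 0.0, 1.0]] -0.047844178802031415 [[0.31, 0.908, 0.281, 0.125], [0.951, -0.295, -0.095, 0.643], [-0.003, 0.297, -0.955, 0.384], [0.0, 0.0, 0.0, 1.0]]
```

View pics/top0.png

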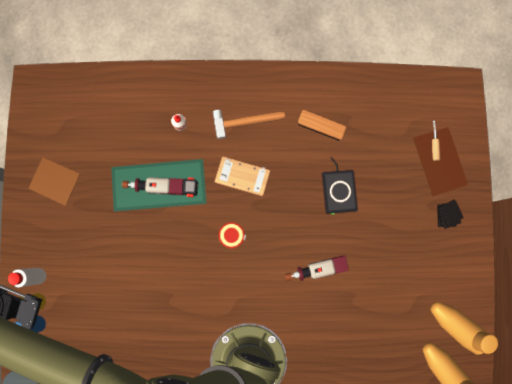

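View pics/side0.png

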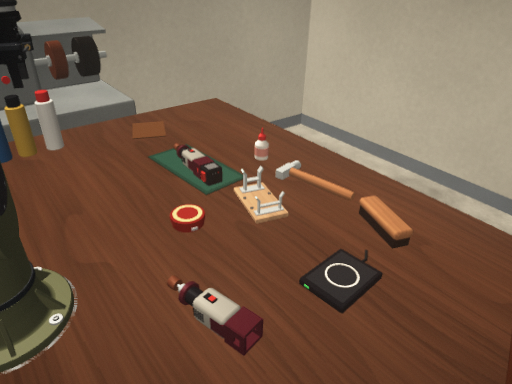

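Top view: the left-most sander lies on the mat at about (160,186), nose to image left (+y). The rest is at (243,176) and the pad ring at (340,191). Next I'll zoom on crops of these.

```bash
cat > h.py <<'E'
from bench import ctrl
import cv2,numpy as np
from scipy.spatial.transform import Rotation as R
def ray(p,uv):
    K=p["K"];d=(np.array(uv,float)-[K[0][2],K[1][2]])/K[0][0]
    x=d.copy()
    for _ in range(20): x=d/(1+p["k1"]*(x@x))
    return np.array(p["pose"])[:3,3],np.array(p["pose"])[:3,:3]@[x[0],x[1],1]
def at(p,uv,z):
    o,d=ray(p,uv);return o+d*(z-o[2])/d[2]
def proj(p,X):
    T=np.array(p["pose"]);c=T[:3,:3].T@(np.array(X,float)-T[:3,3]);x=c[:2]/c[2]
    x=x*(1+p["k1"]*(x@x));return x*p["K"][0][0]+[p["K"][0][2],p["K"][1][2]]
def shot(name,fn):
    p=ctrl.camera_params(name);im=ctrl.get_image(name)[:,:,::-1].copy();cv2.imwrite(fn,im);return p,im
def move(target,yaw_y=None):
    """rows (dx,dy,dz mm, rotvec) in tool axes for TCP target & jaw (tool y) world yaw, tool down"""
    s=ctrl.get_state();r=R.from_rotvec(s["tool_rot"]);d=r.inv().apply(np.array(target)-s["position"])*1e3
    out=np.zeros(3)
    if yaw_y is not None:
        best=None
        for k in(0,np.pi):
            a=yaw_y+k;y=np.array([np.cos(a),np.sin(a),0]);z=np.array([0,0,-1.]);x=np.cross(y,z)
            v=(r.inv()*R.from_matrix(np.c_[x,y,z])).as_rotvec()
            if best is None or np.linalg.norm(v)<np.linalg.norm(best):best=v
        out=best
    print("shift",np.round(d,1),"turn",np.round(out,3),"deg",np.round(np.degrees(np.linalg.norm(out)),1),"j7",round(s["joint_positions"][6],2))
E
python3 - <<'E'
from h import *
t=cv2.imread("pics/top0.png");s=cv2.imread("pics/side0.png")
a=cv2.resize(t[145:220,105:285],(792,330),interpolation=cv2.INTER_CUBIC)
b=cv2.resize(s[160:225,225:300],(300,260),interpolation=cv2.INTER_CUBIC)
c=cv2.resize(s[135:195,145:245],(433,260),interpolation=cv2.INTER_CUBIC)
o=np.zeros((595,792,3),np.uint8);o[:330]=a;o[335:,:300]=b;o[335:,310:743]=c
cv2.imwrite("pics/z0.png",o)
E
```

```text
(no output)
```

View pics/z0.png

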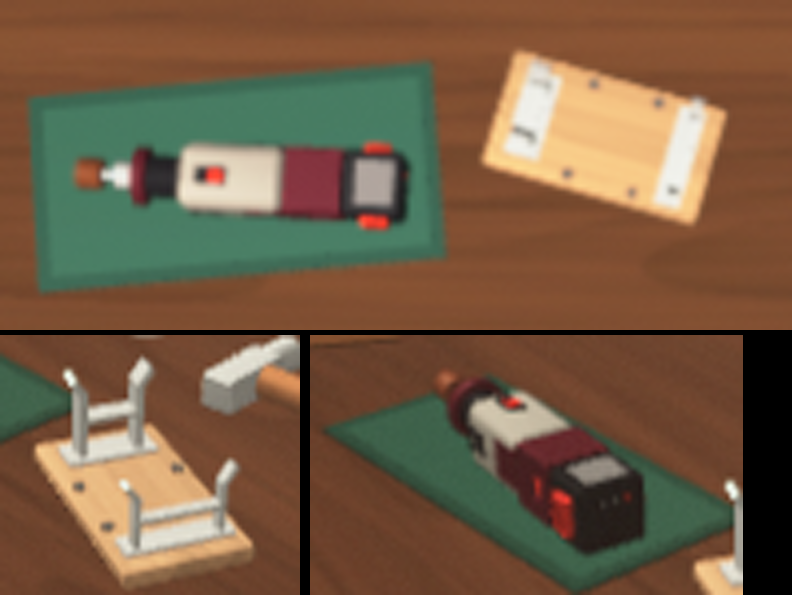

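Zoomed crops: the rest's tall narrow fork is at its left (+y) end and the low saddle on the right, so the sander goes over without being turned round. Battery base is at crop x 345–405.

```bash
python3 - <<'E'
from h import *
p=ctrl.camera_params("top")
f=lambda u,v,z:at(p,(105+(u+.5)/4.4-.5,145+(v+.5)/4.4-.5),z)
def pr(n,*a):print(n,*[np.round(x,4) for x in a])
nose=f(73,172,.026);tail=f(405,188,.026);d=(nose-tail);pr("nose,tail,len",nose,tail,np.linalg.norm(d))
d/=np.linalg.norm(d)
c1=f(180,177,.049);c2=f(345,184,.049);pr("front/rear face top",c1,c2,np.linalg.norm(c1-c2))
pr("yaw",np.degrees(np.arctan2(d[1],d[0])));pr("grip",c2+56e-3*d,c1-57e-3*d)
q=[f(*c,.012) for c in((515,50),(727,110),(695,223),(482,165))]
pr("rest",*q,np.linalg.norm(q[0]-q[1]),np.linalg.norm(q[1]-q[2]),np.mean(q,0))
e=(q[0]+q[3]-q[1]-q[2]);pr("rest yaw",np.degrees(np.arctan2(e[1],e[0])))
pr("fork base, saddle base",f(532,108,.013),f(680,152,.013))
pr("pad",at(p,(340.5,191),.016))
E
```

```text
nose,tail,len [0.5368 0.3899 0.026 ] [0.5262 0.1569 0.026 ] 0.2332
front/rear face top [0.5304 0.3093 0.049 ] [0.5259 0.1957 0.049 ] 0.1137
yaw 87.4011
grip [0.5285 0.2516 0.049 ] [0.5278 0.2524 0.049 ]
rest [0.626  0.0825 0.012 ] [ 0.5839 -0.0663  0.012 ] [ 0.5042 -0.0438  0.012 ] [0.5444 0.1047 0.012 ] 0.1547 0.0828 [0.5646 0.0193 0.012 ]
rest yaw 74.5457
fork base, saddle base [0.5846 0.0701 0.013 ] [ 0.5539 -0.0334  0.013 ]
pad [ 0.5179 -0.2845  0.016 ]
```

```bash
python3 - <<'E'
from h import *
move((.528,.252,.16),np.radians(177.4))
E
```

```text
shift [-423.6 -245.9   62. ] turn [-1.0e-03  1.0e-03  1.3e+00] deg 74.5 j7 -0.06
```

```bash
python3 -m creep '[[[1,-424,-246,62,0,0,1.3],[1,-424,-246,62,0,0,1.3],[1,-424,-246,62,0,0,1.3],[1,-424,-246,62,0,0,1.3],[1,-424,-246,62,0,0,1.3]]]'; python3 -c "
from h import *
move((.528,.252,.16),np.radians(177.4))"
```

```text
time: 0.6
position: [0.3681, 0.431, 0.1907]
tool_rot: [-1.604, -2.701, 0.0]
ft_force: [0.7, -0.1, -0.3]
grip_width: 1.005
shift [-233.8   54.8   30.6] turn [-0.     0.     0.544] deg 31.2 j7 -0.39
```

```bash
python3 -m creep '[[[1,-234,55,31,0,0,0.544],[1,-234,55,31,0,0,0.544],[1,-234,55,31,0,0,0.544],[1,-234,55,31,0,0,0.544],[1,-234,55,31,0,0,0.544]]]'; python3 - <<'E'
from h import *
p,im=shot("wrist","pics/w1.png")
from json import dump;dump({k:np.array(v).tolist() for k,v in p.items()},open("w1.json","w"))
for X in((.528,.252,.049),(.5259,.1957,.049),(.5304,.3093,.049)):print(proj(p,X))
move((.528,.252,.16),np.radians(177.4))
E
```

```text
time: 1.1
position: [0.5299, 0.2519, 0.1597]
tool_rot: [2.268, 2.173, -0.001]
ft_force: [0.5, 0.6, 0.2]
grip_width: 1.001
[253.9464808  186.65070546]
[254.39251654 243.4878412 ]
[253.75681088 121.53808891]
shift [ 7.9 -7.  -1.1] turn [ 0.003  0.006 -0.005] deg 0.5 j7 -0.46
```

View pics/w1.png

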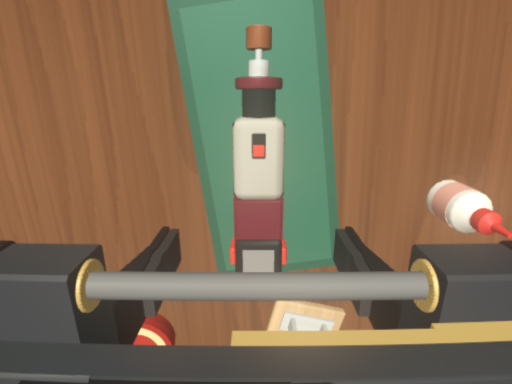

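Wrist view: sander straight along the image, front body edge at about (259,120), tail face at (258,240). The arm was still settling, so I'll repeat it at rest and segment the body numerically.

```bash
python3 - <<'E'
from h import *
move((.528,.252,.16),np.radians(177.4))
p,im=shot("wrist","pics/w2.png")
s=ctrl.get_state();print(np.round(s["position"],4),np.abs(s["qd"]).max())
for X in((.528,.252,.049),(.5259,.1957,.049),(.5304,.3093,.049)):print(proj(p,X))
hsv=cv2.cvtColor(im,cv2.COLOR_BGR2HSV)
roi=im[:,200:320].astype(int)
for v in(130,150,180,205,225):   # body edges: green -> not green
    g=roi[v];isg=(g[:,1]>g[:,2]+15)
    n=np.where(~isg)[0]; n=n[(n>10)&(n<110)]
    print(v,200+n.min(),200+n.max())
for u in(245,259,272):print(u,[ (v,im[v,u].tolist()) for v in list(range(112,124,2))+list(range(234,248,2))])
E
```

```text
shift [ 7.9 -7.  -1.1] turn [ 0.003  0.006 -0.005] deg 0.5 j7 -0.46
[0.5324 0.2466 0.1592] 0.08390563401791716
[247.69837197 177.7993456 ]
[248.9544598  235.64146379]
[246.60591484 111.4135672 ]
130 226 278
150 226 277
180 227 277
205 227 277
225 228 277
245 [(112, [208, 230, 238]), (114, [206, 227, 235]), (116, [204, 225, 233]), (118, [201, 222, 230]), (120, [199, 220, 229]), (122, [197, 218, 226]), (234, [83, 89, 94]), (236, [82, 89, 94]), (238, [75, 81, 86]), (240, [73, 79, 85]), (242, [138, 150, 156]), (244, [164, 177, 183]), (246, [164, 177, 183])]
259 [(112, [208, 229, 237]), (114, [206, 227, 235]), (116, [203, 224, 232]), (118, [201, 222, 230]), (120, [199, 220, 228]), (122, [199, 220, 228]), (234, [90, 97, 103]), (236, [89, 95, 101]), (238, [76, 82, 88]), (240, [72, 79, 84]), (242, [138, 150, 156]), (244, [164, 177, 183]), (246, [164, 177, 184])]
272 [(112, [190, 212, 219]), (114, [190, 211, 219]), (116, [186, 207, 214]), (118, [181, 202, 209]), (120, [178, 199, 207]), (122, [178, 199, 206]), (234, [93, 100, 105]), (236, [83, 90, 95]), (238, [74, 79, 85]), (240, [73, 78, 83]), (242, [72, 78, 83]), (244, [72, 77, 83]), (246, [71, 78, 83])]
```

```bash
python3 - <<'E'
from h import *
p,im=shot("wrist","pics/w3.png")
s=ctrl.get_state();print(np.round(s["position"],4),np.abs(s["qd"]).max())
roi=im[:,200:320].astype(int);P=[]
for v in range(125,225,5):
    g=roi[v];n=np.where(~(g[:,1]>g[:,2]+15))[0];n=n[(n>10)&(n<110)]
    P.append((200+(n.min()+n.max())/2,v))
A,B=at(p,P[0],.047),at(p,P[-1],.047);print(P[0],P[-1],A,B,np.degrees(np.arctan2(*(A-B)[1::-1])))
L=im[:,235:270].astype(int).sum(2).mean(1);G=np.diff(L)
o=np.argsort(-abs(G))[:14];print(sorted((int(i),int(G[i])) for i in o))
for v in sorted(o):
  if 90<v<260:print(v,at(p,(P[0][0],v+.5),.049)[:2])
E
```

```text
[0.5302 0.2505 0.1593] 0.07343141962040091
(np.float64(254.0), 125) (np.float64(255.5), 220) [0.53353457 0.30056002 0.047     ] [0.53038768 0.2133507  0.047     ] 87.93341937602698
[(68, -76), (69, -84), (110, 152), (111, 121), (126, -76), (192, -63), (244, 133), (268, -118), (269, -93), (271, 79), (330, 78), (345, -133), (346, -62), (381, -73)]
110 [0.53417994 0.31270442]
111 [0.53413763 0.31189024]
126 [0.53349413 0.29951443]
192 [0.53044352 0.2409639 ]
244 [0.52773456 0.18911405]
```

```bash
python3 - <<'E'
from h import *
s=ctrl.get_state();print(np.round(s["position"],4),s["time"])
move((.531,.2525,.008),np.radians(177.6))
E
```

```text
[0.5302 0.2505 0.1593] 1.25
shift [  2.4   0.7 151.3] turn [-0.     0.002 -0.004] deg 0.3 j7 -0.47
```

```bash
python3 -m creep '[[[1,2,0,40,0,0,0],[1,2,0,75,0,0,0],[1,2,0,105,0,0,0],[1,2,0,128,0,0,0],[1,2,0,140,0,0,0]]]' && python3 -m creep '[[[1,0,0,6,0,0,0],[1,0,0,10,0,0,0],[1,0,0,11,0,0,0],[1,0,0,11,0,0,0]]]'; python3 -c "
from h import *
move((.531,.2525,.008),np.radians(177.6))"
```

```text
time: 1.75
position: [0.526, 0.2576, 0.0177]
tool_rot: [-2.261, -2.179, 0.006]
ft_force: [-0.7, -1.5, 0.2]
grip_width: 1.001
time: 2.15
position: [0.5292, 0.2572, 0.0101]
tool_rot: [2.264, 2.178, 0.003]
ft_force: [-0.3, 0.2, 0.0]
grip_width: 1.003
shift [-4.6  2.   2.1] turn [ 0.001 -0.001  0.003] deg 0.2 j7 -0.42
```

```bash
python3 -m creep '[[[1,-3,1,2,0,0,0],[1,-3,1,2,0,0,0],[1,-3,1,2,0,0,0]]]'; python3 -c "
from h import *
move((.531,.2525,.008),np.radians(177.6))"
```

```text
time: 2.45
position: [0.5297, 0.2535, 0.0075]
tool_rot: [2.265, 2.177, 0.001]
ft_force: [0.6, 0.3, 0.5]
grip_width: 1.0
shift [-1.   1.3 -0.5] turn [ 0.    -0.     0.002] deg 0.1 j7 -0.41
```

Close with moderate force.

```bash
python3 -m creep '[[[0.3,0,0,0,0,0,0],[0.3,0,0,0,0,0,0],[0.3,0,0,0,0,0,0],[0.3,0,0,0,0,0,0],[0.3,0,0,0,0,0,0]]]' 30;python3 -m creep '[[[0.3,0,0,0,0,0,0],[0.3,0,0,0,0,0,0]]]' 30
```

```text
time: 2.95
position: [0.5295, 0.2538, 0.0072]
tool_rot: [-2.264, -2.178, -0.0]
ft_force: [-0.5, 0.1, -0.3]
grip_width: 0.629
time: 3.15
position: [0.5299, 0.2537, 0.0072]
tool_rot: [2.264, 2.177, 0.001]
ft_force: [0.9, 0.6, -0.9]
grip_width: 0.527
```

```bash
python3 -m creep '[[[0.3,0,0,0,0,0,0],[0.3,0,0,0,0,0,0],[0.3,0,0,0,0,0,0]]]' 40;python3 -m creep '[[[0.3,0,0,-10,0,0,0],[0.3,0,0,-40,0,0,0],[0.3,0,0,-80,0,0,0],[0.3,0,0,-110,0,0,0],[0.3,0,0,-120,0,0,0]]]' 40; python3 - <<'E'
from h import *
p,im=shot("wrist","pics/w4.png")
move((.565,.0045,.13),np.radians(164.5))
E
```

```text
time: 3.45
position: [0.5299, 0.2538, 0.0073]
tool_rot: [2.264, 2.177, 0.001]
ft_force: [2.2, 0.9, -2.3]
grip_width: 0.524
time: 3.95
position: [0.5304, 0.2543, 0.1304]
tool_rot: [2.264, 2.177, 0.006]
ft_force: [0.4, 0.1, -4.9]
grip_width: 0.528
shift [-2.483e+02  4.440e+01 -2.000e-01] turn [ 0.002 -0.003  0.232] deg 13.3 j7 -0.45
```

View pics/w4.png

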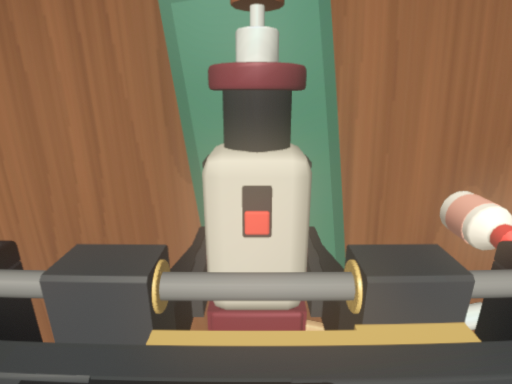

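Held straight at mid-waist, neck-to-ring junction at about (257,88), body front edge at about v 147. Now I'll check the grip offset against the drawing.

```bash
python3 - <<'E'
from h import *
s=ctrl.get_state();p=ctrl.camera_params("wrist");r=R.from_rotvec(s["tool_rot"]);o=np.array(s["position"])
# sander frame in tool: x=tool x, z up=-tool z, grip point at tool z=-19
w=lambda x,y,z:o+r.apply(np.array([x,-y,-19-z])/1e3)
for n,X in(("ringjunc",(81,0,15)),("bodyfront",(57,0,23)),("bodyfront17",(57,0,15)),("ringtopfront",(91,0,21)),("switch",(20,0,23)),("neckL",(69,15,0)),("neckR",(69,-15,0)),("bodyL",(20,23,10)),("bodyR",(20,-23,10))):
    print(n,*np.round([proj(p,w(*X)),proj(p,w(X[0]+5,X[1],X[2])),proj(p,w(X[0],X[1],X[2]+5))],1))
E
```

```text
ringjunc [255.3  93.4] [255.3  79.9] [255.2  93.5]
bodyfront [255.2 158.3] [255.2 145.4] [255.2 161. ]
bodyfront17 [255.3 154.4] [255.3 142.2] [255.3 156.8]
ringtopfront [255.2  64.9] [255.2  50.1] [255.1  63.7]
switch [255.3 245.1] [255.3 234.2] [255.2 250.7]
neckL [221.7 121.3] [221.3 109.8] [220.4 122.4]
neckR [289.2 121.4] [289.6 109.8] [290.4 122.4]
bodyL [205.4 232. ] [204.8 221.9] [203.6 236.7]
bodyR [305.5 232. ] [306. 222.] [307.1 236.8]
```

The sander sits about 2 mm ahead of the TCP. Next: hover above the rest.

```bash
python3 -m creep '[[[0.3,-30,6,0,0,0,0.03],[0.3,-75,14,0,0,0,0.08],[0.3,-120,22,0,0,0,0.13],[0.3,-165,30,0,0,0,0.18],[0.3,-205,37,0,0,0,0.21]]]' 40;python3 -m creep '[[[0.3,-30,14,0,0,0,0.025],[0.3,-42,16,0,0,0,0.025],[0.3,-42,16,0,0,0,0.025],[0.3,-42,16,0,0,0,0.025],[0.3,-42,16,0,0,0,0.025]]]' 40; python3 - <<'E'
from h import *
p,im=shot("wrist","pics/w5.png")
move((.5645,.0026,.13),np.radians(164.5))
E
```

```text
time: 4.5
position: [0.5562, 0.0443, 0.1245]
tool_rot: [-2.482, -1.924, 0.007]
ft_force: [1.1, 0.1, -6.3]
grip_width: 0.527
time: 5.0
position: [0.5629, 0.0052, 0.1263]
tool_rot: [-2.5, -1.9, 0.001]
ft_force: [-0.7, 0.4, -5.3]
grip_width: 0.529
shift [-2.1  1.9 -3.4] turn [-0.001 -0.    -0.   ] deg 0.1 j7 -0.22
```

View pics/w5.png

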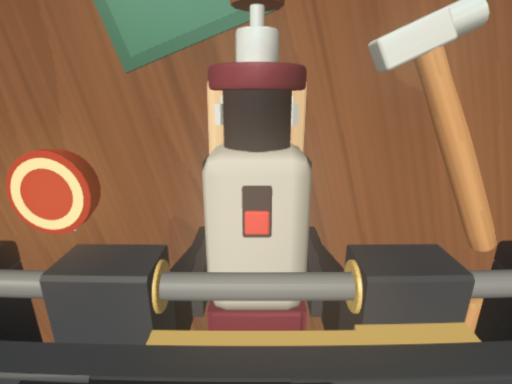

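Fork tips show at about (219,113) and (295,113), symmetric about the neck (257), with the board edges parallel. Now the along-axis check.

```bash
python3 - <<'E'
from h import *
im=cv2.imread("pics/w5.png")
s=ctrl.get_state();p=ctrl.camera_params("wrist");r=R.from_rotvec(s["tool_rot"]);o=np.array(s["position"]);print(o)
for uv in((219,113),(295,113),(257,104),(257,125)):
    print(uv,np.round(r.inv().apply(at(p,uv,.068)-o)*1e3,1))
print([im[v,219].tolist() for v in range(95,135,3)]);print([im[v,295].tolist() for v in range(95,135,3)])
print("board",[ [int(u) for u in np.where(np.abs(np.diff(im[v].astype(int).sum(1)))>90)[0] if 190<u<320] for v in(95,130,145)])
E
```

```text
[0.56318321 0.00514715 0.12655791]
(219, 113) [ 67.9 -24.9  58.6]
(295, 113) [68.  26.6 58.6]
(257, 104) [73.8  0.8 58.6]
(257, 125) [59.9  0.9 58.6]
[[157, 204, 238], [157, 204, 238], [158, 204, 238], [200, 216, 220], [203, 217, 220], [203, 217, 220], [211, 225, 228], [212, 226, 228], [212, 225, 228], [212, 226, 228], [183, 214, 235], [155, 204, 239], [155, 204, 239], [156, 204, 239]]
[[143, 189, 225], [143, 190, 225], [144, 190, 226], [165, 191, 209], [177, 191, 193], [178, 191, 193], [178, 191, 194], [178, 191, 193], [178, 191, 194], [178, 191, 194], [169, 191, 206], [145, 192, 228], [146, 193, 229], [146, 193, 229]]
board [[206, 221, 222, 290, 291], [207, 222, 223, 289, 290], [208, 223, 289, 303]]
```

```bash
python3 -m creep '[[[0.3,-3,0,10,0,0,0],[0.3,-3,0,30,0,0,0],[0.3,-3,0,45,0,0,0],[0.3,-3,0,52,0,0,0],[0.3,-3,0,52,0,0,0]]]' 40; python3 - <<'E'
from h import *
p,im=shot("side","pics/s6.png")
cv2.imwrite("pics/s6z.png",cv2.resize(im[110:240,170:330],(800,650))[:600])
s=ctrl.get_state();print(s["position"],s["ft_force"])
E
```

```text
time: 5.55
position: [0.5616, 0.0001, 0.0736]
tool_rot: [-2.503, -1.897, 0.004]
ft_force: [0.8, 0.8, -5.7]
grip_width: 0.524
[ 5.62504067e-01 -1.41468781e-05  7.46865134e-02] [-0.60661382  0.01269477 -6.16638959]
```

View pics/s6z.png

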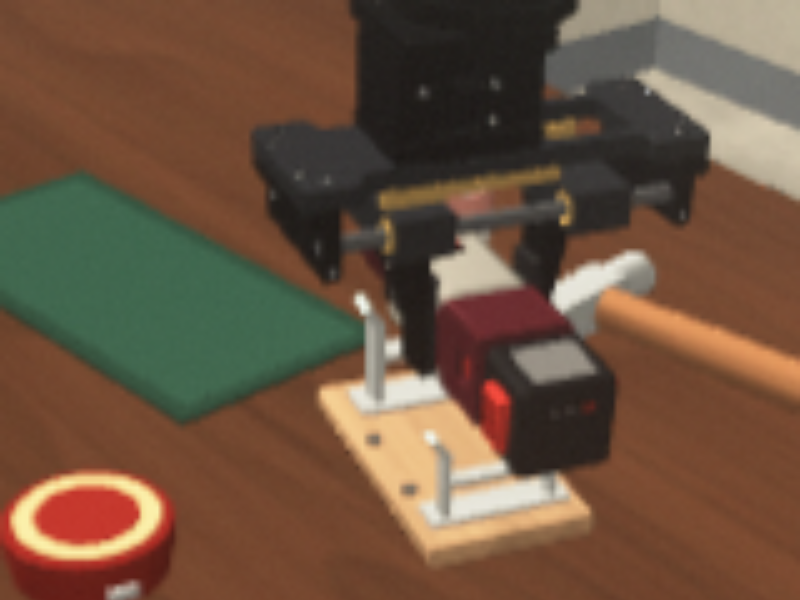

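Side view: sander level over the rest, battery overhanging behind. The saddle's left tip is at about (432,438) in the crop. Lowering the rest of the way.

```bash
python3 -m creep '[[[0.3,0,0,6,0,0,0],[0.3,0,0,12,0,0,0],[0.3,0,0,18,0,0,0],[0.3,0,0,22,0,0,0],[0.3,0,0,24,0,0,0]]]' 40; python3 -m creep '[[[0.3,0,0,3,0,0,0],[0.3,0,0,6,0,0,0],[0.3,0,0,8,0,0,0],[0.3,0,0,9,0,0,0],[0.3,0,0,9,0,0,0]]]' 40; python3 -c "
from h import *
s=ctrl.get_state();print(s['torque'])
move((.5645,.0026,.038),np.radians(164.5))"
```

```text
time: 6.1
position: [0.5622, -0.0, 0.0506]
tool_rot: [-2.503, -1.897, 0.002]
ft_force: [-0.6, 0.7, -5.9]
grip_width: 0.523
time: 6.6
position: [0.5622, 0.0001, 0.0418]
tool_rot: [-2.503, -1.897, 0.001]
ft_force: [-1.8, 0.6, -6.7]
grip_width: 0.523
[ 0.19069057  0.67720499 -0.05648945]
shift [3.1 1.5 3.8] turn [-0.001  0.    -0.003] deg 0.2 j7 -0.17
```

```bash
python3 -m creep '[[[0.3,0,0,1,0,0,0],[0.3,0,0,2,0,0,0],[0.3,0,0,3,0,0,0],[0.3,0,0,3,0,0,0]]]' 40; python3 -m creep '[[[0.3,0,0,0.7,0,0,0],[0.3,0,0,1.4,0,0,0],[0.3,0,0,1.4,0,0,0]]]' 40; python3 - <<'E'
from h import *
s=ctrl.get_state();print(s['torque'],s['ft_force'])
p,im=shot("wrist","pics/w7.png");q,i2=shot("side","pics/s7.png")
o=np.zeros((390,790,3),np.uint8);o[:384,:375]=cv2.resize(im[:,110:420],(375,384));o[:384,380:]=cv2.resize(i2[125:240,190:320],(410,384))
cv2.imwrite("pics/z7.png",o)
E
```

```text
time: 7.0
position: [0.5623, 0.0001, 0.039]
tool_rot: [-2.503, -1.897, 0.001]
ft_force: [-4.6, 1.7, -5.1]
grip_width: 0.528
time: 7.3
position: [0.5623, 0.0001, 0.0382]
tool_rot: [-2.503, -1.896, 0.001]
ft_force: [-6.0, 1.9, -0.3]
grip_width: 0.529
[ 0.21642798  1.55379488 -0.17275106] [-6.01469997  1.88033851 -0.25806815]
```

View pics/z7.png

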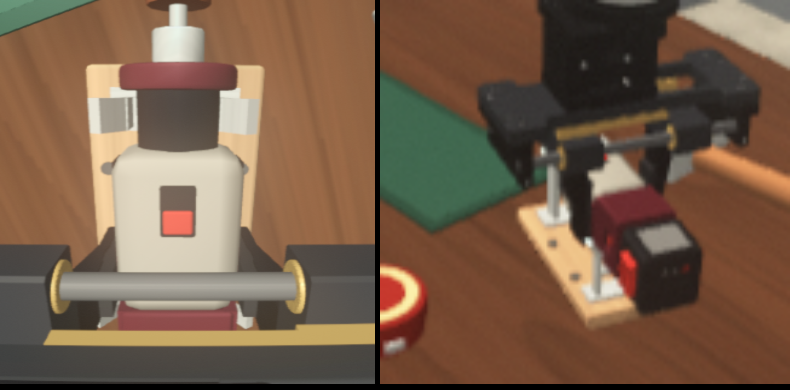

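The neck is in the slot between ring and body and the rest carries the weight (Fz≈0). There's a slight side load of 6 N, so I'll ease 1 mm toward −x and then let go gently.

```bash
python3 -m creep '[[[0.3,0,-0.6,0,0,0,0],[0.3,0,-1.2,0.2,0,0,0],[0.3,0,-1.2,0.4,0,0,0],[0.3,0,-1.2,0.4,0,0,0]]]' 15; python3 -m creep '[[[0.54,0,0,0,0,0,0],[0.56,0,0,0,0,0,0],[0.6,0,0,0,0,0,0],[0.65,0,0,0,0,0,0],[0.65,0,0,0,0,0,0]]]' 15; python3 -m creep '[[[1,0,0,0,0,0,0],[1,0,0,0,0,0,0],[1,0,0,0,0,0,0],[1,0,0,0,0,0,0],[1,0,0,0,0,0,0]]]' 15
```

```text
time: 7.8
position: [0.5623, 0.0002, 0.0382]
tool_rot: [2.504, 1.897, 0.002]
ft_force: [-5.1, 1.7, 2.1]
grip_width: 0.525
time: 8.3
position: [0.5625, 0.0, 0.0377]
tool_rot: [2.503, 1.896, 0.002]
ft_force: [0.0, -0.9, 0.4]
grip_width: 0.638
time: 8.8
position: [0.5617, 0.0003, 0.0374]
tool_rot: [2.504, 1.897, 0.0]
ft_force: [-0.4, -0.0, -0.7]
grip_width: 0.969
```

```bash
python3 -m creep '[[[1,0,0,-10,0,0,0],[1,0,0,-40,0,0,0],[1,0,0,-80,0,0,0],[1,-40,0,-110,0,0,0],[1,-76,0,-110,0,0,0]]]'; python3 -m creep '[[[1,-1,0,0,0,0,0],[1,-1,0,0,0,0,0],[1,-1,0,0,0,0,0],[1,-1,0,0,0,0,0]]]'; python3 - <<'E'
from h import *
p,im=shot("wrist","pics/w8.png")
s=ctrl.get_state();print(s["position"],s["tool_rot"])
r=R.from_rotvec(s["tool_rot"]);o=np.array(s["position"])
for uv,z in(((254,100),.08),((254,250),.08)):print(r.inv().apply(at(p,uv,z)-o))
u=r.apply([1,0,0]);G=np.array([.5623,.0002,.057])+.002*u;print("grip",G)
for n,d,h in(("front",57,23),("tail",-56,23),("packback",-98.5,23),("btn",-78.5,10)):print(n,proj(p,G+u*d/1e3+[0,0,h/1e3]))
E
```

```text
time: 9.3
position: [0.5444, -0.0738, 0.153]
tool_rot: [2.497, 1.897, 0.012]
ft_force: [0.3, -1.4, -0.0]
grip_width: 1.002
time: 9.7
position: [0.5409, -0.0724, 0.147]
tool_rot: [-2.501, -1.9, 0.001]
ft_force: [1.3, 0.2, -0.2]
grip_width: 1.001
[ 0.54089828 -0.07252322  0.14699211] [-2.50150179e+00 -1.89962701e+00  8.26857968e-04]
[ 0.07646557 -0.00125402  0.06698686]
[-0.03965292 -0.00145388  0.06699647]
grip [0.56283698 0.00212657 0.05699984]
front [257.56140617   7.79010717]
tail [257.33407442 175.94047263]
packback [257.25976159 228.36291411]
btn [257.27408781 198.9185306 ]
```

View pics/w8.png

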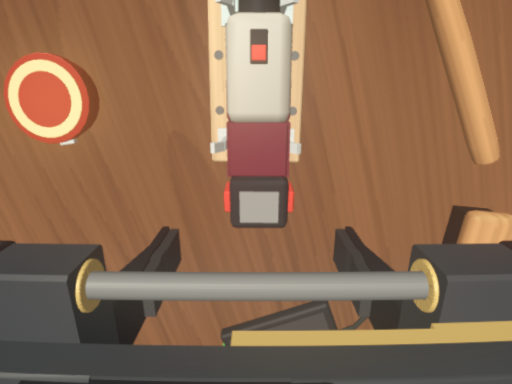

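Sander home and battery visible: tail face at v≈176, battery rear at v≈228, both as predicted. Going to the buttons.

```bash
python3 - <<'E'
from h import *
s=ctrl.get_state();r=R.from_rotvec(s["tool_rot"]);u=r.apply([1,0,0])
T=np.array([.5628,.0021,.038])-.0785*u;T[2]=.038;print(T);move(T,np.radians(164.5))
E
```

```text
[ 0.54172369 -0.07351772  0.038     ]
shift [ -0.7   1.1 109. ] turn [-0.001  0.    -0.001] deg 0.1 j7 -0.1
```

```bash
python3 -m creep '[[[1,-1,1,30,0,0,0],[1,-1,1,60,0,0,0],[1,-1,1,85,0,0,0],[1,-1,1,100,0,0,0],[1,-1,1,106,0,0,0]]]'; python3 -m creep '[[[1,0,0,3,0,0,0],[1,0,0,3,0,0,0],[1,0,0,3,0,0,0],[1,0,0,3,0,0,0]]]';python3 -c "
from h import *
move((.5417,-.0735,.038),np.radians(164.5))"
```

```text
time: 10.25
position: [0.5405, -0.0745, 0.0397]
tool_rot: [-2.502, -1.898, 0.004]
ft_force: [1.0, -0.9, 1.2]
grip_width: 0.999
time: 10.65
position: [0.5423, -0.0752, 0.0394]
tool_rot: [2.503, 1.897, 0.003]
ft_force: [0.8, -0.0, 0.1]
grip_width: 1.0
shift [ 1.4 -1.1  1.4] turn [ 0.002 -0.001 -0.003] deg 0.2 j7 -0.02
```

```bash
python3 -m creep '[[[1,1,-1,1,0,0,0],[0.3,1,-1,1,0,0,0],[0.3,1,-1,1,0,0,0],[0.3,1,-1,1,0,0,0],[0.3,1,-1,1,0,0,0]]]' 25;  python3 -m creep '[[[0.3,0,0,0,0,0,0],[0.3,0,0,0,0,0,0],[0.3,0,0,0,0,0,0],[0.3,0,0,0,0,0,0]]]' 25
```

```text
time: 11.15
position: [0.5408, -0.0739, 0.0374]
tool_rot: [-2.504, -1.897, -0.0]
ft_force: [-0.5, -0.7, -0.1]
grip_width: 0.726
time: 11.55
position: [0.541, -0.0741, 0.0374]
tool_rot: [2.504, 1.897, 0.0]
ft_force: [0.5, -1.0, -0.3]
grip_width: 0.526
```

Both buttons are flush (width 0.526). Drawing straight back.

```bash
python3 -m creep '[[[0.3,-3,0,0,0,0,0],[0.3,-7,0,0,0,0,0],[0.3,-12,0,0,0,0,0],[0.3,-18,0,0,0,0,0],[0.3,-24,0,0,0,0,0]]]' 30;  python3 -m creep '[[[0.3,-6,0,0,0,0,0],[0.3,-14,0,0,0,0,0],[0.3,-24,0,0,0,0,0],[0.3,-36,0,0,0,0,0],[0.3,-46,0,0,0,0,0]]]' 30;python3 -m creep '[[[0.3,-5,0,-5,0,0,0],[0.3,-10,0,-15,0,0,0],[0.3,-10,0,-15,0,0,0]]]' 30; python3 - <<'E'
from h import *
p,im=shot("wrist","pics/w9.png");q,i2=shot("side","pics/s9.png")
o=np.zeros((390,800,3),np.uint8);o[:384,:375]=cv2.resize(im[:,110:420],(375,384));o[:384,380:]=cv2.resize(i2[130:280,200:364],(420,384))
cv2.imwrite("pics/z9.png",o)
T=at(ctrl.camera_params("side"),(342,275.5),.016);print("pad side",T)
move((.518,-.2845,.12))
E
```

```text
time: 12.05
position: [0.5337, -0.0978, 0.0371]
tool_rot: [-2.504, -1.897, 0.001]
ft_force: [0.4, -0.5, -2.1]
grip_width: 0.524
time: 12.55
position: [0.5214, -0.1428, 0.0375]
tool_rot: [2.505, 1.896, -0.0]
ft_force: [-0.4, 0.3, -2.2]
grip_width: 0.527
time: 12.85
position: [0.5204, -0.1521, 0.0542]
tool_rot: [2.503, 1.894, 0.004]
ft_force: [0.2, -0.6, -2.8]
grip_width: 0.524
pad side [ 0.51521148 -0.28519807  0.016     ]
shift [-129.3   34.5  -67. ] turn [0. 0. 0.] deg 0.0 j7 0.12
```

View pics/z9.png

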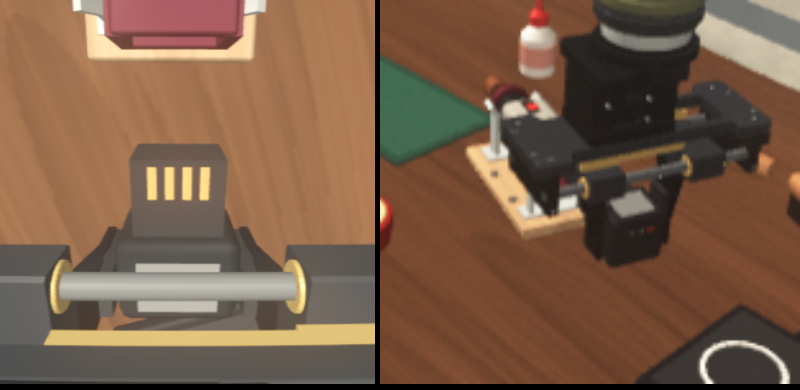

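Battery is out and held, contacts forward, and the sander's tail is still in the rest. Refining the ring centre and computing the move.

```bash
python3 - <<'E'
from h import *
for n,f,(u,v),w in(("top","pics/top0.png",(340,191),16),("side","pics/side0.png",(342,275),24)):
    im=cv2.imread(f);m=(im.min(2)>120).astype(np.uint8);k=np.zeros_like(m);k[v-w:v+w,u-w:u+w]=1
    c=max(cv2.findContours(m*k,cv2.RETR_EXTERNAL,cv2.CHAIN_APPROX_NONE)[0],key=len);e=cv2.fitEllipse(c);print(n,e,at(ctrl.camera_params(n),e[0],.016))
move((.5165,-.286,.09))
E
```

```text
top ((339.8858642578125, 191.08900451660156), (20.5704288482666, 21.06258773803711), 172.1624298095703) [ 0.5176341  -0.28252231  0.016     ]
side ((341.6311950683594, 274.859375), (22.932802200317383, 34.71620178222656), 105.09830474853516) [ 0.51597411 -0.28364933  0.016     ]
shift [-131.2   33.4  -37. ] turn [0. 0. 0.] deg 0.0 j7 0.12
```

```bash
python3 -m creep '[[[0.3,-20,5,-25,0,0,0],[0.3,-60,16,-35,0,0,0],[0.3,-100,26,-37,0,0,0],[0.3,-122,31,-37,0,0,0],[0.3,-129,33,-37,0,0,0]]]' 30; python3 -m creep '[[[0.3,0,0,0,0,0,0],[0.3,0,0,0,0,0,0],[0.3,0,0,0,0,0,0],[0.3,0,0,0,0,0,0]]]' 30; python3 -c "
from h import *
move((.5167,-.284,.020))"
```

```text
time: 13.45
position: [0.5152, -0.2871, 0.0895]
tool_rot: [2.506, 1.892, -0.002]
ft_force: [0.1, 0.8, -2.0]
grip_width: 0.532
time: 13.85
position: [0.5166, -0.2823, 0.0892]
tool_rot: [-2.501, -1.9, -0.001]
ft_force: [0.3, -0.4, -2.5]
grip_width: 0.528
shift [-1.7  0.6 69.2] turn [0. 0. 0.] deg 0.0 j7 0.37
```

```bash
python3 -m creep '[[[0.3,-1,0,20,0,0,0],[0.3,-1,0,38,0,0,0],[0.3,-1,0,50,0,0,0],[0.3,-1,0,58,0,0,0],[0.3,-1,0,62,0,0,0]]]' 30; python3 -m creep '[[[0.3,0,0,0,0,0,0],[0.3,0,0,1,0,0,0],[0.3,0,0,2,0,0,0],[0.3,0,0,3,0,0,0],[0.3,0,0,4,0,0,0]]]' 30; python3 -c "
from h import *
move((.5167,-.284,.020))"
```

```text
time: 14.35
position: [0.5157, -0.2846, 0.0267]
tool_rot: [-2.503, -1.897, 0.0]
ft_force: [-0.6, -0.7, -2.7]
grip_width: 0.528
time: 14.85
position: [0.516, -0.2851, 0.0236]
tool_rot: [2.504, 1.897, 0.001]
ft_force: [-0.3, 0.3, -2.4]
grip_width: 0.527
shift [1.3 0.4 3.6] turn [0. 0. 0.] deg 0.0 j7 0.42
```

```bash
python3 -m creep '[[[0.3,1,0,1,0,0,0],[0.3,1,0,2,0,0,0],[0.3,1,0,2.5,0,0,0],[0.3,1,0,2.5,0,0,0]]]' 30; python3 -m creep '[[[0.3,0,0,0.6,0,0,0],[0.3,0,0,0.6,0,0,0],[0.3,0,0,0.6,0,0,0]]]' 30
```

```text
time: 15.25
position: [0.516, -0.285, 0.0231]
tool_rot: [2.504, 1.896, 0.001]
ft_force: [-5.5, 2.8, 14.9]
grip_width: 0.526
time: 15.55
position: [0.516, -0.285, 0.0231]
tool_rot: [2.505, 1.896, 0.001]
ft_force: [-5.9, 2.1, 17.7]
grip_width: 0.53
```

Contact came about 3.5 mm early with 17 N. Backing the press off and looking.

```bash
python3 -m creep '[[[0.3,0,0,-1.5,0,0,0],[0.3,0,0,-2.3,0,0,0],[0.3,0,0,-2.3,0,0,0]]]' 30; python3 - <<'E'
from h import *
p,im=shot("wrist","pics/w10.png");q,i2=shot("side","pics/s10.png")
o=np.zeros((400,800,3),np.uint8);o[:384,:375]=cv2.resize(im[:,110:420],(375,384));o[:400,380:]=cv2.resize(i2[195:320,270:400],(420,400),interpolation=cv2.INTER_CUBIC)
cv2.imwrite("pics/z10.png",o)
E
```

```text
time: 15.85
position: [0.5162, -0.2849, 0.0232]
tool_rot: [2.503, 1.896, 0.0]
ft_force: [-2.8, -1.5, 4.8]
grip_width: 0.524
```

View pics/z10.png

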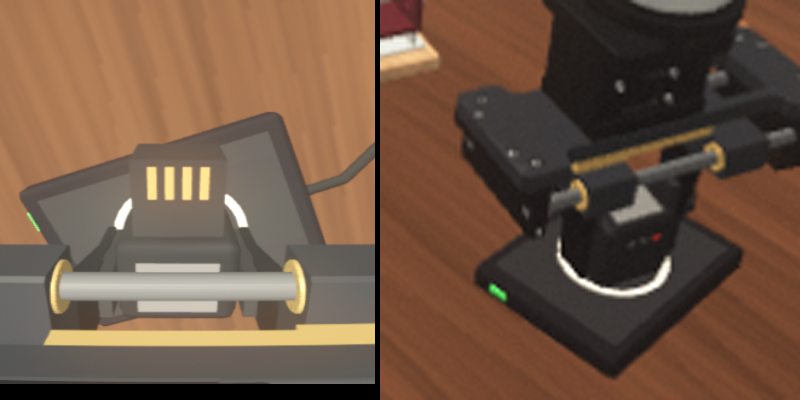

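The battery stands flat on the pad, base inside the ring, level. Letting go.

```bash
python3 -m creep '[[[0.3,0,0,-0.3,0,0,0],[0.54,0,0,-0.3,0,0,0],[0.6,0,0,-0.3,0,0,0],[0.66,0,0,-0.3,0,0,0],[0.75,0,0,-0.3,0,0,0]]]' 10; python3 -m creep '[[[1,0,0,0,0,0,0],[1,0,0,0,0,0,0],[1,0,0,0,0,0,0],[1,0,0,-10,0,0,0],[1,0,0,-40,0,0,0]]]'; python3 -m creep '[[[1,0,0,-40,0,0,0],[1,0,0,-80,0,0,0],[1,-45,0,-110,0,0,0],[1,-90,0,-110,0,0,0],[1,-110,0,-110,0,0,0]]]'; python3 -m creep '[[[1,0,0,0,0,0,0],[1,0,0,0,0,0,0],[1,0,0,0,0,0,0]]]'; python3 - <<'E'
from h import *
q,a=shot("top","pics/t11.png");q2,b=shot("side","pics/s11.png")
o=np.zeros((590,800,3),np.uint8);o[:300,:]=cv2.resize(a[130:220,130:370],(800,300),interpolation=cv2.INTER_CUBIC);o[300:]=cv2.resize(b[130:304,160:400],(800,580),interpolation=cv2.INTER_CUBIC)[:290]
cv2.imwrite("pics/z11.png",o)
E
```

```text
time: 16.45
position: [0.5161, -0.2835, 0.0226]
tool_rot: [-2.503, -1.897, -0.0]
ft_force: [-0.7, 0.1, 0.1]
grip_width: 0.679
time: 16.95
position: [0.514, -0.2829, 0.0613]
tool_rot: [-2.5, -1.894, 0.005]
ft_force: [0.0, 0.4, 0.5]
grip_width: 0.99
time: 17.45
position: [0.4841, -0.3957, 0.1761]
tool_rot: [2.504, 1.888, -0.001]
ft_force: [-0.0, -0.9, -1.5]
grip_width: 1.004
time: 17.75
position: [0.4872, -0.3882, 0.1728]
tool_rot: [-2.501, -1.899, -0.002]
ft_force: [1.1, -0.2, -0.0]
grip_width: 0.998
```

View pics/z11.png

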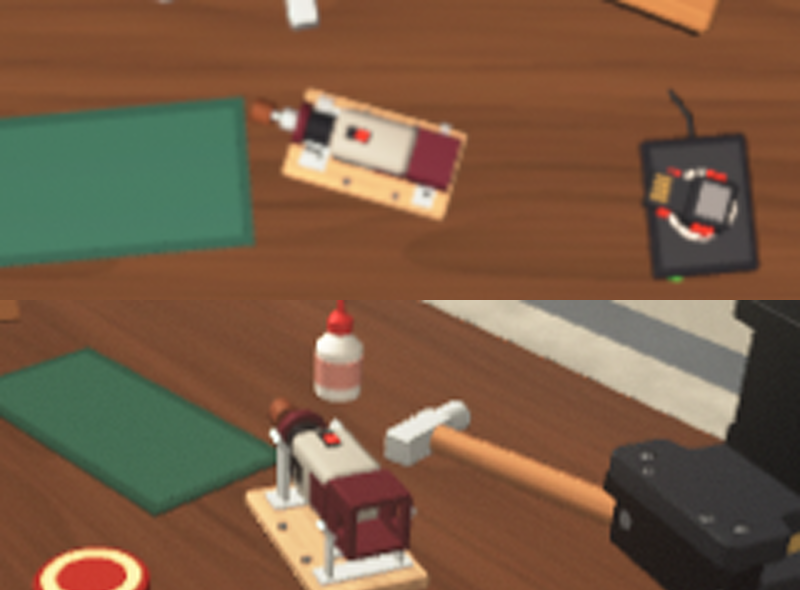

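```bash
python3 - <<'E'
from h import *
ims={"top":cv2.imread("pics/t11.png"),"side":cv2.imread("pics/s11.png")}
u=np.array([.259,.966,0]);w=np.array([-.966,.259,0])
for n,im in ims.items():
    p=ctrl.camera_params(n)
    i=im.astype(int);m=((i[:,:,2]>150)&(i[:,:,1]<90)&(i[:,:,0]<90)).astype(np.uint8)
    _,_,st,c=cv2.connectedComponentsWithStats(m)
    for s_,cc in list(zip(st,c))[1:]:
        X=at(p,cc,.039)
        if abs(X[1]+.28)<.08 and abs(X[0]-.52)<.08:print(n,"red z=.039",cc.round(1),s_[4],X.round(4))
    B=np.array([.517,-.284,.039])
    for sgn in(1,-1):print(" predicted button",proj(p,B-.001*u+sgn*.027*w).round(1))
    m2=((abs(i[:,:,2]-95)<40)&(i[:,:,1]<45)&(i[:,:,2]-i[:,:,0]>25)&(i[:,:,2]-i[:,:,1]>45)).astype(np.uint8)
    G=np.array([.5628,.0021,.057])
    for sgn in(1,-1):print(" tail top corner pred",proj(p,G-.056*u+sgn*.023*w+[0,0,.023]).round(1), "bottom",proj(p,G-.056*u+sgn*.023*w-[0,0,.023]).round(1))
    k=np.zeros_like(m2);q=proj(p,G-.03*u).astype(int);k[q[1]-35:q[1]+35,q[0]-35:q[0]+40]=1
    _,_,st,c=cv2.connectedComponentsWithStats(m2*k);j=1+st[1:,4].argmax();print(" maroon box",st[j])
E
```

```text
top red z=.039 [332.2 181.4] 5 [ 0.5444 -0.2547  0.039 ]
top red z=.039 [344.5 182.1] 13 [ 0.5426 -0.2926  0.039 ]
top red z=.039 [328.2 193.2] 8 [ 0.5081 -0.2419  0.039 ]
top red z=.039 [340.2 198.3] 15 [ 0.4927 -0.2784  0.039 ]
 predicted button [340.1 199. ]
 predicted button [344.3 182. ]
 tail top corner pred [264.3 185.3] bottom [263.6 187.3]
 tail top corner pred [268.3 170.3] bottom [267.5 172.8]
 maroon box [253 183   7   2   7]
side red z=.039 [323.4 256. ] 24 [ 0.5062 -0.2428  0.039 ]
side red z=.039 [331.5 268.6] 68 [ 0.4923 -0.2756  0.039 ]
 predicted button [331.8 269.7]
 predicted button [356.4 262. ]
 tail top corner pred [265.5 190.5] bottom [264.7 208. ]
 tail top corner pred [284.2 186.7] bottom [282.9 203.9]
 maroon box [274 194   4   4   8]
```

```bash
python3 - <<'E'
from h import *
im=cv2.imread("pics/s11.png");p=ctrl.camera_params("side")
u=np.array([.259,.966,0]);w=np.array([-.966,.259,0]);G=np.array([.5628,.0021,.057])
for a in(.012,-.012):
    t=proj(p,G-.056*u+a*w+[0,0,.023]);b=proj(p,G-.056*u+a*w-[0,0,.023]);f=proj(p,G+.01*u+a*w+[0,0,.023])
    print(t.round(1),b.round(1));c=int(round(b[0]));print([(v,im[v,c].tolist()) for v in range(178,216)])
for n,X in(("saddle tip+",(-.04,.027,.058)),("saddle tip-",(-.04,-.027,.058)),("nose",(.132,0,.057))):
    print(n,proj(p,[*(G+X[0]*u+X[1]*w)[:2],X[2]]).round(1))
E
```

```text
[270.  189.6] [269.1 207. ]
[(178, [177, 200, 212]), (179, [170, 193, 206]), (180, [155, 178, 189]), (181, [110, 124, 151]), (182, [55, 54, 118]), (183, [52, 50, 117]), (184, [54, 53, 117]), (185, [51, 50, 116]), (186, [54, 52, 119]), (187, [53, 52, 118]), (188, [52, 51, 116]), (189, [53, 51, 117]), (190, [48, 47, 104]), (191, [41, 43, 83]), (192, [50, 55, 82]), (193, [81, 93, 107]), (194, [99, 114, 125]), (195, [89, 101, 121]), (196, [66, 67, 116]), (197, [54, 51, 118]), (198, [53, 51, 118]), (199, [53, 52, 119]), (200, [53, 52, 118]), (201, [52, 50, 116]), (202, [53, 50, 115]), (203, [52, 50, 116]), (204, [53, 51, 116]), (205, [46, 46, 102]), (206, [37, 39, 77]), (207, [117, 125, 143]), (208, [197, 209, 215]), (209, [224, 233, 235]), (210, [226, 235, 237]), (211, [211, 224, 227]), (212, [163, 182, 195]), (213, [128, 170, 211]), (214, [129, 184, 232]), (215, [134, 191, 236])]
[279.8 187.6] [278.6 204.9]
[(178, [108, 121, 135]), (179, [57, 79, 119]), (180, [53, 76, 121]), (181, [52, 77, 122]), (182, [54, 77, 124]), (183, [55, 72, 123]), (184, [52, 58, 118]), (185, [52, 52, 116]), (186, [52, 52, 116]), (187, [53, 52, 117]), (188, [46, 47, 104]), (189, [41, 42, 84]), (190, [35, 38, 71]), (191, [38, 43, 83]), (192, [45, 52, 98]), (193, [47, 57, 105]), (194, [45, 55, 101]), (195, [47, 50, 98]), (196, [47, 47, 98]), (197, [47, 47, 97]), (198, [44, 44, 91]), (199, [42, 42, 86]), (200, [42, 44, 89]), (201, [45, 45, 96]), (202, [50, 49, 111]), (203, [44, 44, 102]), (204, [35, 38, 74]), (205, [105, 113, 128]), (206, [159, 169, 174]), (207, [163, 175, 179]), (208, [190, 203, 206]), (209, [202, 215, 218]), (210, [161, 181, 196]), (211, [134, 179, 223]), (212, [137, 195, 239]), (213, [136, 193, 238]), (214, [118, 169, 221]), (215, [82, 119, 160])]
saddle tip+ [260.5 195.8]
saddle tip- [281.9 191.3]
nose [243.2 162. ]
```

The sander's tail edges match the home pose to within 1 px and the battery buttons match the ring centre. The gripper is clear, so I'm handing in.

```bash
python3 -c "
from bench import ctrl
print(ctrl.close_job(), ctrl.get_state()['time'])"
```

```text
the job is handed in; nothing more can be done
the job is handed in; nothing more can be done
```

The job is done and handed in. I laid the left-most sander in its rest with the battery still in and let go. Then I squeezed both red buttons flush, drew the battery straight back and set it upright inside the ring on the charging pad. It took about 18 s of the 59 s.

**Last checks, all before hand-in:**
- **Sander:** its tail edges in the side picture are within about 1 px of where they should be when home.
- **Battery:** the buttons visible in the top and side pictures lie about 1 px from where they should be for a battery centred on the ring.
- **Gripper:** it was open and clear of everything.
- **Other things on the bench:** those I could see looked unmoved, but I did not measure them.

**What disagreed:**
- **Set-down height:** the battery touched the pad about 3.5 mm earlier than I had worked out, so it was pressed down with up to about 18 N before I eased off to 5 N and let go. I don't know why; it looked level and flat on the pad afterwards.
- **Side load:** while I was seating the sander there was a side load of about 6 N, which was gone once I let go.

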